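# Clamp the oilstone in its holder with the quick clamp

### The arm

A 6-joint arm with a two-finger parallel gripper is mounted at the origin on the work surface; the furniture and walls round the work are solid. World frame = base frame: x ahead of the robot, y to its left, z up, the work surface at z = 0. Lengths are in m, angles in degrees, forces in N, time in s.
With the tool pointing down it reaches from about 0.25 to 0.8 m from the base axis. Payload 3.9 kg.
Tool frame: the origin (TCP) lies midway between the tips of the shut fingers; the grasp point (between the pads) lies env.grip_point_offset behind it (env.grip_point_offset is the distance from the TCP to the grasp point, in m); z points along the fingers, y is the line along which they close (so a half turn about z gives the same grasp; the last joint's range is limited). The gripper opens to 85 mm and grips with 20 to 120 N. Pads are 22 mm wide; open, the fingers measure 114 mm over their backs; the gripper's body (76 mm by 85 mm) begins 54 mm behind the grasp point. The pads swing forward as they close: fully open they stand 13 mm farther back than shut.
Start: joints at [-70.646, 14.897, -7.913, 67.191, 0, 90], TCP at [0.174, -0.495, 0.231] pointing down, gripper open.
Joint ranges: [-159.42, 159.42], [-47.68, 98.78], [-73.54, 78.23], [-108.79, 121.32], [-90, 84.71], [-180, 180]. Speed limits (degrees/s): [147.25, 147.25, 180, 180, 180, 180].

### API

Orientations are given as a 3x3 rotation matrix whose columns are the frame's x, y, z axes.
In Python, from station import env gives the robot as it stands. Calls block until the motion is done:
- env.reach(position, orientation): joint-space move of the TCP to a pose.
- env.move_linear(position, frame=None, v=0.15, force_limit=None): straight line of the TCP; frame=None keeps the orientation; v is the mean speed in m/s. With force_limit (N) it stops when the force on the tool has changed by that much, and returns True; else False.
- env.goto_joints(angles): joint-space move.
- env.move_gripper(opening): opening from 0.0 (shut) to 1.0 (fully open); the grip force is fixed at half the most; returns when the fingers have stopped.
- env.dwell(seconds).
- env.inverse_kinematics(position, orientation): joint angles nearest the present ones, or None.
- env.get_state(): the state.
- env.snapshot(name): name is "scene" or "top" or "wrist"; returns a dict with "frame" (480x640x3 uint8, red, green, blue), "mtx" (3x3 intrinsics, pixels), "dist" ([k1, k2, p1, p2, k3] as OpenCV has them; the pictures are not rectified), "R" (3x3) and "t" (3): a world point X has camera coordinates R X + t. Camera axes: x right, y down, z forward; pixel columns grow to the right and rows downward; lengths in m; the calibration is good to about 2 mm. A picture is of the moment at which its call begins. There is no depth.
A pose or a line that the arm cannot do raises env.MotionError and nothing moves.
- env.hand_in(): hands the job in; it is judged then, once.
Trained networks look in a picture, given as the dict that the camera call returned (one of the last four; its "shot" number tells which), for a name from the list of things; names that differ only in an ending like _2 or _b are one class to them, and where a whole thing is asked for, a point or a joint stands for the part that bears it (a point fixed in the world has none). Each returns a list of dicts, best first, with "p" (0 to 1); they miss things now and then, are a little off and sometimes report something else, mostly with a low value. They report only what shows in the picture. A call takes as long as a camera call.
- env.silhouettes(name, picture): "mask" (480x640 bool, what is visible of it) and "extent" ([left, top, width, height] in pixels, round what is visible of it).
- env.tip_of(name, picture): "location" ([column, row] in pixels: a listed point, or the origin of a listed thing).
The state is a dict: "time_s": time; "q": joint angles; "qd": joint speeds; "effort": joint torques, N m; "position": TCP position; "tcp_rot": TCP orientation; "ft_force": force on the tool from outside, world axes, zero at the start; "wrist_torque": the same for the moment, N m; "finger_gap": opening from 0.0 (shut) to 1.0 (fully open); "grip_force": force on a finger pad.
Only numpy, scipy, OpenCV 4.12 (cv2) and the standard library are available. Lean on these libraries where they do the work, as an engineer would, in place of code of your own. Each camera call takes 0.05 s, during which the arm holds its last target. There are 200 camera calls.

### The job

Clamp the oilstone in its wooden holder: with a finger against the red peg, push the swing strap of the quick clamp round until it lies across the stone and stops, and only then push the black-handled cam lever all the way down so that the rubber pad presses on the stone. It is all pushing: leave the stone lying in its seat and leave the tins, the wooden ring clamp and the punch where they are.

Things in the scene. Friction and masses are not known exactly. Their poses are not given: they have to be found in the camera images.
- stone_holder: wooden board 170 x 220 x 16 mm, fixed to the bench, with low dark strips (8 mm high) round the stone and a steel clamp post. Origin: centre of the board's underside, on the bench; z up. In its frame the stone's centre is at (20, 20) mm and the stone runs along y; the clamp post's axis stands at (-46, -35) mm.
- oilstone: dark oilstone 42 x 150 x 22 mm, loose in the seat of the holder with 1.5 mm play each way; origin: centre of its underside; long axis y; its top is 38 mm above the bench.
- strap (a joint): steel swing strap, turns level about the clamp post. 0 rad: along the holder's +x, across the stone, at its stop (end of travel). Positive: swung away, clockwise seen from above, up to 1.75 (1.57: along the holder's -y); starts at 0.8 to 1.4. Stays where left; about 1.1 N at the peg moves it. Bar 18 mm wide, ends 123 mm from the post axis; underside 48, top 56 mm above the bench.
- cam_lever (a joint): cam lever on the strap. 0 rad: raised, 40 degrees above level, leaning back over the clamp post; 0.70: fully down, level, its ball end just past the post axis. It swings in the upright plane along the strap. Starts at 0 to 0.12. Stays where left; 2 to 3 N on its ball end along its arc moves it (a finger pressing straight down on the ball may bind; follow the arc).
- strap_pivot (a point): point on the post's axis at the level of the strap's top, 56 mm above the bench; its x axis points along the strap towards the peg.
- peg_top (a point): centre of the top of the upright red peg at the strap's free end, 112 mm from the post's axis; the peg is 16 mm in diameter and stands 36 mm up from the strap, its top 92 mm above the bench.
- lever_pivot (a point): the cam lever's hinge pin, on the strap 66 mm from the post's axis, 70 mm above the bench; the pin lies level, across the strap.
- lever_ball (a point): centre of the black ball (20 mm diameter) at the lever's end, 80 mm from the hinge pin, about 121 mm above the bench when raised, 70 mm when fully down. The black grip beside it is a round bar, 13 mm diameter, 40 to 72 mm from the pin; fully down, its top is 76.5 mm above the bench.
- clamp_pad: round rubber pad, 16 mm diameter, under the strap below the lever's hinge pin; origin 4 mm above its underside. The cam drives it down 6.5 mm; it meets the stone part of the way, then a spring in it gives about 6 N with the lever fully down.
- wax_tin: red-lidded round tin, 66 mm diameter, 29 mm high, loose; leave alone.
- bead_tin: grey aluminium tin with screw lid, 56 mm diameter, 44 mm high, loose; leave alone.
- ring_clamp: wooden ring clamp 36 x 117 x 22 mm, long axis y, lying loose; leave alone.
- dap_punch_3: small steel doming punch 15 x 71 x 15 mm, long axis y, lying loose on the holder's board beside the stone; leave alone.

How it is judged (in metres and radians):
On the way, in this order (a step that is already met when the one before it is completed fails the run):
1. the strap lies across the stone against its stop (within 0.08 rad), the lever still raised (value of joint strap below 0.08 rad and value of joint cam_lever below 0.3 rad), for 0.2 s.
2. the lever is pushed fully down with the strap still across the stone (value of joint cam_lever above 0.61 rad and value of joint strap below 0.08 rad), for 0.2 s.
At the end, for the whole second after the job is handed in: The strap lies across the stone within 0.08 rad of its stop, the cam lever is down (at least 0.61 of 0.70 rad), the pad presses on the stone with more than 2 N, and the stone lies still within 6 mm of where it started (all of step 2 and contact force between clamp_pad and oilstone above 2 N and distance of oilstone from where it was at the start of the episode below 0.006 m and linear speed of oilstone below 0.02 m/s); the robot touches nothing.
It fails at once if the cam lever is pushed down before the strap lies across the stone (value of joint cam_lever above 0.35 rad and value of joint strap above 0.2 rad).
It fails at once if the stone is lifted or shoved out of its seat (8 mm) (distance of oilstone from where it was at the start of the episode above 0.008 m).
It fails at once if a tin, the ring clamp or the punch is moved by more than 20 mm (distance of any of wax_tin, bead_tin, ring_clamp, dap_punch_3 from where it was at the start of the episode above 0.02 m).
It also fails if it takes over 48 s, if anything falls off the work surface, if the arm or the gripper's body presses on something with over 40 N, if the wrist force passes 120 N, or if a joint passes its speed limit or range.

## Working session

There is one attempt and no reset: what is moved stays moved. The work goes in short steps, each a Python script; the robot and the scene stay as the last script left them, time stands still between calls to the robot, and variables do not carry over. Pictures are saved under pics/ and viewed, at most 10 in all, crops included, and the job is handed in when it is done.

```bash
mkdir -p pics
cat > h.py <<'E'
import numpy as np, cv2
from station import env
def ray(s,px):
    u=cv2.undistortPoints(np.array([[px]],float),np.array(s["mtx"]),np.array(s["dist"]))[0,0]
    R=np.array(s["R"]);t=np.array(s["t"]).ravel()
    return -R.T@t, R.T@np.array([u[0],u[1],1.])
def atz(s,px,z):
    c,d=ray(s,px); return c+d*(z-c[2])/d[2]
def proj(s,X):
    r=cv2.Rodrigues(np.array(s["R"]))[0]
    return cv2.projectPoints(np.array(X,float).reshape(-1,3),r,np.array(s["t"],float).reshape(3,1),np.array(s["mtx"]),np.array(s["dist"]))[0].reshape(-1,2)
def save(s,n): cv2.imwrite(f"pics/{n}.png",cv2.cvtColor(s["frame"],cv2.COLOR_RGB2BGR))
E
python3 - <<'E'
from h import *
np.set_printoptions(precision=4,suppress=True)
print(env.get_state()["tcp_rot"],env.grip_point_offset)
Z=dict(strap_pivot=.056,peg_top=.092,lever_pivot=.070,lever_ball=.119,stone_holder=0,oilstone=.016,wax_tin=0,bead_tin=0,ring_clamp=0,dap_punch_3=.016)
for c in ("top","scene"):
    s=env.snapshot(c); save(s,c+"0")
    print(c, ray(s,[320,240]))
    for n,z in Z.items():
        r=env.tip_of(n,s)[:2]
        print(n,[(np.round(q["p"],2),np.round(q["location"],1),atz(s,q["location"],z)) for q in r])
E
```

```text
[[ 0.9435  0.3314 -0.0007]
 [ 0.3314 -0.9435  0.0018]
 [-0.     -0.0019 -1.    ]] 0.0187
top (array([ 0.5028, -0.0107,  1.0352]), array([ 0.0568, -0.0039, -0.9985]))
strap_pivot [(np.float64(0.7), array([355.7, 208.4]), array([ 0.6193, -0.0795,  0.056 ]))]
peg_top [(np.float64(0.67), array([375.7, 262.7]), array([ 0.5186, -0.115 ,  0.092 ])), (np.float64(0.36), array([368.7, 238.4]), array([ 0.5617, -0.1015,  0.092 ]))]
lever_pivot [(np.float64(0.84), array([365.2, 240.5]), array([ 0.559 , -0.0973,  0.07  ])), (np.float64(0.74), array([354.6, 206.1]), array([ 0.6218, -0.0764,  0.07  ]))]
lever_ball [(np.float64(0.66), array([354.3, 205.4]), array([ 0.617 , -0.0725,  0.119 ]))]
stone_holder [(np.float64(0.72), array([369.6, 191.3]), array([ 0.6607, -0.1103,  0.    ]))]
oilstone [(np.float64(0.68), array([368.5, 239.6]), array([ 0.5641, -0.1085,  0.016 ])), (np.float64(0.6), array([384.2, 177.6]), array([ 0.6862, -0.1369,  0.016 ]))]
wax_tin [(np.float64(0.93), array([289.2, 296.6]), array([0.4493, 0.0423, 0.    ]))]
bead_tin [(np.float64(0.75), array([235.2, 286.3]), array([0.4662, 0.
[... 706 characters left out ...]
0.119 ])), (np.float64(0.44), array([285.6, 226. ]), array([ 0.6252, -0.0742,  0.119 ]))]
stone_holder [(np.float64(0.84), array([269.1, 249.1]), array([ 0.6603, -0.1126, -0.    ]))]
oilstone [(np.float64(0.61), array([260. , 239.7]), array([ 0.6738, -0.1329,  0.016 ]))]
wax_tin [(np.float64(0.91), array([386.6, 274.8]), array([0.4418, 0.0368, 0.    ])), (np.float64(0.65), array([288.5, 226.3]), array([ 0.6006, -0.1582,  0.    ]))]
bead_tin [(np.float64(0.7), array([400.2, 320.6]), array([0.4606, 0.143 , 0.    ]))]
ring_clamp [(np.float64(0.97), array([349.8, 312. ]), array([0.5486, 0.0908, 0.    ]))]
dap_punch_3 [(np.float64(0.73), array([248.4, 267.7]), array([ 0.7164, -0.0712,  0.016 ]))]
```

Run:
```python
from h import *
np.set_printoptions(precision=4,suppress=True)
s=env.snapshot("top")
for n,z in (("stone_holder",.016),("oilstone",.038),("dap_punch_3",.0235)):
    for r in env.silhouettes(n,s)[:2]:
        c=cv2.findContours(r["mask"].astype(np.uint8),0,1)[0]; c=max(c,key=cv2.contourArea)
        P=np.array([atz(s,p[0].astype(float),z)[:2]*1000 for p in c],np.float32)
        print(n,r["p"],r["extent"],cv2.minAreaRect(P))
a=cv2.imread("pics/top0.png")[130:330,230:480]; a=cv2.resize(a,(750,600),interpolation=cv2.INTER_CUBIC); cv2.imwrite("pics/a.png",a)
a=cv2.imread("pics/scene0.png")[150:350,200:450]; a=cv2.resize(a,(750,600),interpolation=cv2.INTER_CUBIC); cv2.imwrite("pics/b.png",a)
```

```text
stone_holder 0.85 [326.4, 134.7, 94.9, 136.9] ((640.4317626953125, -116.66386413574219), (262.6352233886719, 171.0795440673828), 6.811444282531738)
stone_holder 0.31 [348.4, 197.9, 22.2, 50.2] ((597.6258544921875, -91.20156860351562), (94.80443572998047, 20.854230880737305), 16.562938690185547)
oilstone 0.95 [369.7, 139.9, 29.3, 78.8] ((680.6171875, -132.71929931640625), (150.62501525878906, 44.607994079589844), 5.69937801361084)
dap_punch_3 0.72 [348.1, 143.5, 10.8, 38.8] ((710.6380004882812, -66.41360473632812), (69.39421081542969, 15.882355690002441), 3.9028162956237793)
dap_punch_3 0.36 [368.9, 139.7, 27.1, 78.3] ((683.7874755859375, -134.2344512939453), (154.1729278564453, 46.04454040527344), 6.037529468536377)
```

View pics/a.png

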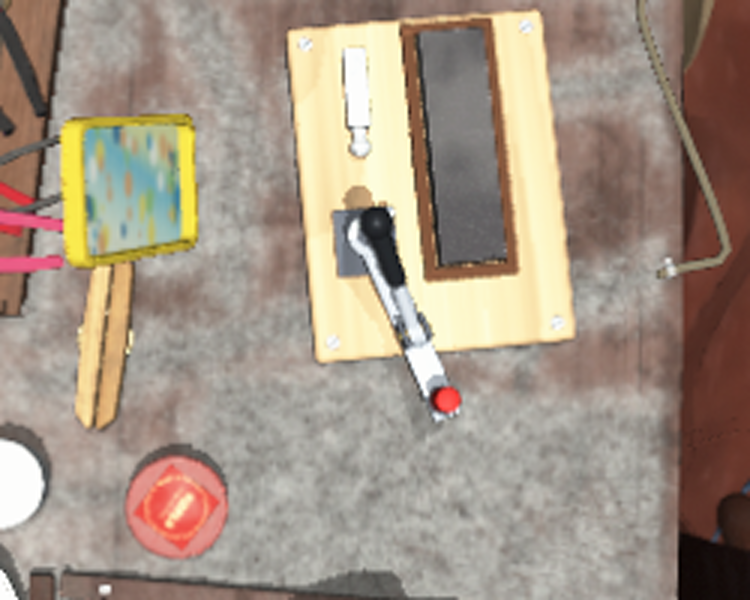

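View pics/b.png

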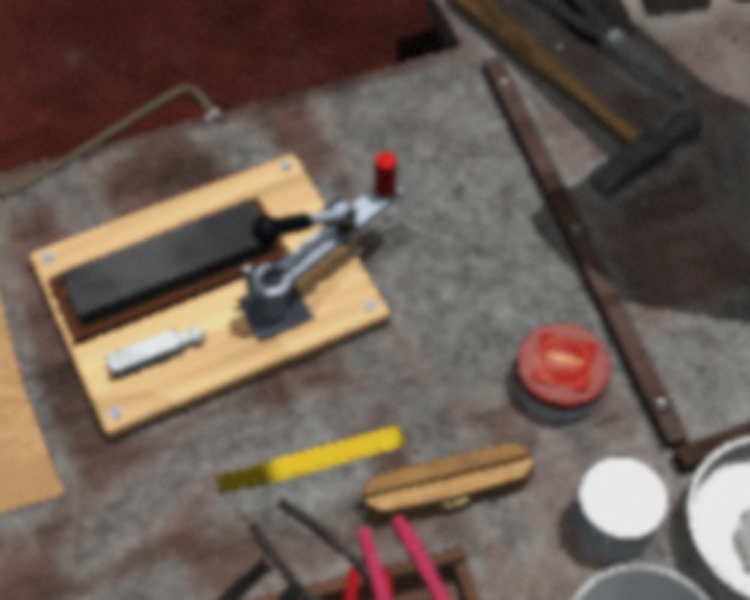

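```bash
cat >> h.py <<'E'
P=np.array([.620,-.071]); TH=np.radians(-84.3)
def rad(a): return np.array([np.cos(a),np.sin(a)])
def Rt(a,s=1):  # tool down, x along world angle a
    x=s*np.array([np.cos(a),np.sin(a),0]); z=np.array([0,0,-1.]); return np.column_stack([x,np.cross(z,x),z])
E
python3 - <<'E'
from h import *
np.set_printoptions(precision=3,suppress=True)
env.move_gripper(0.0)
a0=np.radians(-153.8)-.031/.112
def pose(a,z=.066): return np.r_[P+.112*rad(a),z]
def ok(s): 
    return [env.inverse_kinematics(pose(a),Rt(a+np.pi/2,s)) for a in (a0,TH-.15)]
s=1
for k in (1,-1):
    r=ok(k); print(k,r)
    if all(v is not None for v in r): s=k
env.reach(pose(a0,.16),Rt(a0+np.pi/2,s))
env.move_linear(pose(a0),v=.1)
st=env.get_state(); print(st["time_s"],st["position"],st["ft_force"])
end=TH-.019/.112-np.radians(6)
n=7
for a in np.linspace(a0,end,n+1)[1:]:
    h=env.move_linear(pose(a),Rt(a+np.pi/2,s),v=.06,force_limit=8)
    st=env.get_state(); print(h,st["time_s"],st["position"],st["ft_force"])
    if h: break
p=env.snapshot("top"); save(p,"top1")
cv2.imwrite("pics/c.png",cv2.resize(cv2.imread("pics/top1.png")[130:330,230:480],(750,600)))
for q in env.tip_of("peg_top",p)[:2]: print(q["p"],atz(p,q["location"],.092))
E
```

```text
1 [array([ -10.132,   21.571,  -24.967,   43.463,    0.   , -110.473]), array([-16.575,  32.022,  -6.313,  51.666,   0.   , 166.319])]
-1 [array([-10.132,  21.571, -24.967,  43.463,   0.   ,  69.527]), array([-16.575,  32.022,  -6.313,  51.666,   0.   , -13.681])]
5.075 [ 0.51  -0.091  0.067] [-0.691  0.872 -0.194]
False 5.55 [ 0.515 -0.11   0.066] [ 0.183  0.185 -0.489]
False 6.025 [ 0.523 -0.127  0.066] [-0.444  0.833 -0.163]
False 6.5 [ 0.534 -0.143  0.066] [ 0.237 -0.188  0.357]
False 6.975 [ 0.548 -0.157  0.066] [-0.088 -0.649 -0.002]
False 7.45 [ 0.564 -0.168  0.066] [-0.473  0.522 -0.03 ]
False 7.925 [ 0.581 -0.176  0.066] [-0.793  0.597  0.022]
False 8.4 [ 0.6   -0.181  0.066] [ 1.536  0.219 -0.546]
```

View pics/c.png

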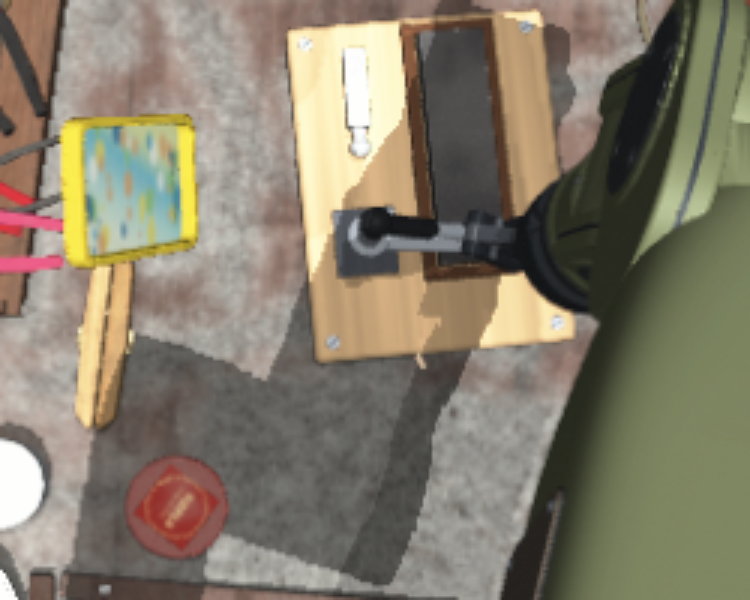

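The strap is swung nearly across: the lever runs from (375,222) to the pin at (490,235), a few degrees short of parallel to the stone's end. I'll keep pushing to the stop.

Run:
```python
from h import *
np.set_printoptions(precision=3,suppress=True)
def pose(a,z=.066): return np.r_[P+.112*rad(a),z]
a=TH-.019/.112-np.radians(6)
for k in range(12):
    a+=np.radians(2)
    h=env.move_linear(pose(a),Rt(a+np.pi/2,-1 if env.get_state()["tcp_rot"][0][0]<0 else 1),v=.03,force_limit=5)
    st=env.get_state(); print(h,np.degrees(a),st["time_s"],st["position"],st["ft_force"])
    if h: break
env.dwell(.3); print(env.get_state()["ft_force"])
t=rad(a+np.pi/2); p=np.array(env.get_state()["position"])
env.move_linear(p-np.r_[t*.02,0],v=.08)
env.move_linear(p-np.r_[t*.02,-.12],v=.15)
env.reach([.45,.0,.3],Rt(a+np.pi/2,-1 if env.get_state()["tcp_rot"][0][0]<0 else 1))
for c in("top","scene"):
    s=env.snapshot(c); save(s,c+"2")
    for n,z in dict(strap_pivot=.056,peg_top=.092,lever_pivot=.070,lever_ball=.121).items():
        print(c,n,[(np.round(q["p"],2),np.round(q["location"],1),atz(s,q["location"],z)) for q in env.tip_of(n,s)[:2]])
print(env.get_state()["time_s"])
A=[cv2.resize(cv2.imread(f"pics/{c}2.png")[y:y+130,x:x+130],(400,400)) for c,x,y in(("top",310,130),("scene",230,160))]
cv2.imwrite("pics/d.png",np.hstack(A))
```

```text
False -98.01981973882646 8.7833 [ 0.604 -0.182  0.066] [0.017 0.587 0.517]
False -96.01981973882646 9.0667 [ 0.608 -0.182  0.066] [0.194 0.373 0.067]
False -94.01981973882646 9.35 [ 0.612 -0.183  0.066] [-0.496 -0.214  0.475]
True -92.01981973882646 9.5583 [ 0.613 -0.183  0.065] [ 1.172  0.244 -0.628]
[ 0.79  -0.098  0.45 ]
top strap_pivot [(np.float64(0.97), array([354.8, 206.1]), array([ 0.624, -0.078,  0.056]))]
top peg_top [(np.float64(0.87), array([411.6, 201. ]), array([ 0.631, -0.178,  0.092])), (np.float64(0.73), array([267.6, 241. ]), array([0.552, 0.079, 0.092]))]
top lever_pivot [(np.float64(0.69), array([387.8, 203.8]), array([ 0.628, -0.138,  0.07 ]))]
top lever_ball [(np.float64(0.5), array([356.8, 205.3]), array([ 0.617, -0.077,  0.121]))]
scene strap_pivot [(np.float64(0.91), array([288.8, 243.6]), array([ 0.623, -0.074,  0.056]))]
scene peg_top [(np.float64(0.64), array([266.5, 197.3]), array([ 0.637, -0.182,  0.092])), (np.float64(0.6), array([250.5, 265.4]), array([ 0.713, -0.027,  0.092]))]
scene lever_pivot [(np.float64(0.71), array([280.2, 214.8]), array([ 0.62 , -0.143,  0.07 ]))]
scene lever_ball [(np.float64(0.42), array([285.7, 227.2]), array([ 0.626, -0.07 ,  0.121]))]
12.7167
```

View pics/d.png

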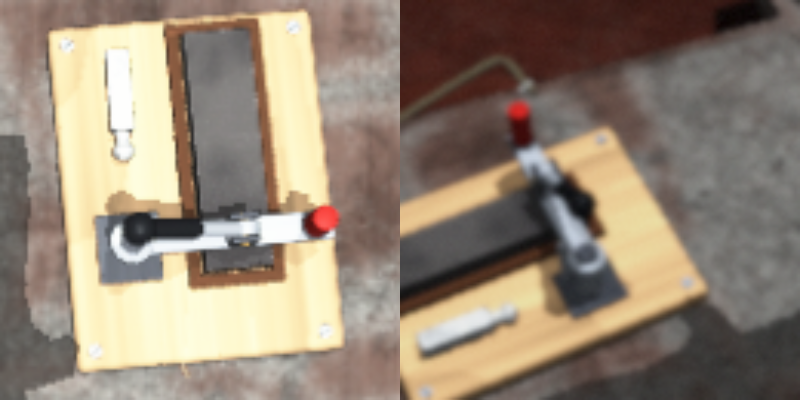

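The strap lies across the stone: peg at about (0.634, -0.180), strap direction about -83.5°. I'll do one firm push to confirm it is on the stop, then check for the lever.

Run:
```python
from h import *
np.set_printoptions(precision=4,suppress=True)
a=np.radians(-93.5); t=rad(a+np.pi/2)
R=Rt(a+np.pi/2,-1 if env.get_state()["tcp_rot"][0][0]<0 else 1)
p=np.r_[P+.112*rad(a),.068]
env.reach(p+np.r_[-t*.025,.10],R); env.move_linear(p-np.r_[t*.025,0],v=.12)
env.move_linear(p-np.r_[t*.008,0],v=.06,force_limit=8)
for k in range(10):
    h=env.move_linear(p+np.r_[t*(-.006+.002*k),0],v=.02,force_limit=9)
    env.dwell(.1);st=env.get_state(); print(h,st["position"],st["ft_force"])
    if h or st["ft_force"][0]<-9: break
q=st["position"]
env.move_linear(q-np.r_[t*.02,0],v=.08); env.move_linear(q-np.r_[t*.02,-.12],v=.15)
env.reach([.45,.0,.3],R)
for c in("top","scene"):
    s=env.snapshot(c); save(s,c+"3")
    for n,z in dict(strap_pivot=.056,peg_top=.092,lever_ball=.121).items():
        print(c,n,[(np.round(q["p"],2),np.round(q["location"],1),atz(s,q["location"],z)) for q in env.tip_of(n,s)[:1]])
print(env.get_state()["time_s"])
```

```text
False [ 0.607  -0.1824  0.068 ] [ 0.1534  0.1422 -0.1996]
False [ 0.6092 -0.1825  0.068 ] [-0.4016  0.7392  0.3874]
False [ 0.6112 -0.1826  0.068 ] [-1.3455 -0.3515 -0.2981]
False [ 0.6131 -0.1827  0.0679] [ 0.1676 -0.3761  0.1721]
False [ 0.6132 -0.1828  0.0677] [-4.8389  0.5823  3.0163]
False [ 0.6132 -0.1828  0.0677] [-9.5062 -0.0317  5.9861]
top strap_pivot [(np.float64(0.96), array([351.6, 207.5]), array([ 0.6207, -0.0718,  0.056 ]))]
top peg_top [(np.float64(0.74), array([414.4, 199.8]), array([ 0.6337, -0.1829,  0.092 ]))]
top lever_ball [(np.float64(0.57), array([357.2, 203.9]), array([ 0.6195, -0.0774,  0.121 ]))]
scene strap_pivot [(np.float64(0.68), array([288.6, 246.1]), array([ 0.625 , -0.0684,  0.056 ]))]
scene peg_top [(np.float64(0.66), array([269. , 195.9]), array([ 0.6307, -0.1835,  0.092 ]))]
scene lever_ball [(np.float64(0.51), array([286.4, 225.7]), array([ 0.6238, -0.0729,  0.121 ]))]
20.0667
```

Run:
```python
from h import *
np.set_printoptions(precision=4,suppress=True)
P=np.array([.6222,-.0715]); xh=rad(TH)
R=Rt(TH+np.pi/2,-1 if env.get_state()["tcp_rot"][0][0]<0 else 1)
def pose(al): return np.r_[P+xh*(.066-.080*np.cos(al)+.003),.080+.080*np.sin(al)]
D=np.radians
env.reach(pose(D(40))+[0,0,.05],R); env.move_linear(pose(D(40))+[0,0,.006],v=.1,force_limit=8)
for al in [38,34,30,26,22,18,14,10,6,3,0,-1,-2,-3]:
    h=env.move_linear(pose(D(al)),v=.04,force_limit=20)
    st=env.get_state(); print(al,h,st["time_s"],st["position"],st["ft_force"])
    if h: break
env.dwell(.3); print(env.get_state()["ft_force"])
```

```text
38 False 21.9167 [ 0.6226 -0.0773  0.1291] [ 0.5982  0.5508 -0.0857]
34 False 22.2083 [ 0.6224 -0.074   0.1245] [ 0.4259 -0.4202  0.326 ]
30 False 22.5 [ 0.622  -0.0711  0.1197] [0.3675 0.0555 0.8025]
26 False 22.7917 [ 0.6217 -0.0685  0.1147] [ 0.9035 -0.7402  0.9354]
22 False 23.0833 [ 0.6215 -0.0663  0.1096] [0.0509 0.1893 0.1604]
18 False 23.375 [ 0.6213 -0.0644  0.1043] [-0.6623  0.4585  0.3213]
14 False 23.6667 [ 0.6211 -0.0629  0.099 ] [-0.2538 -0.4072  0.2491]
10 False 23.9583 [ 0.621  -0.0618  0.0935] [0.7959 0.1649 0.0679]
6 False 24.25 [ 0.6209 -0.061   0.088 ] [ 0.995   0.1245 -0.5415]
3 False 24.5083 [ 0.621  -0.0607  0.0839] [-0.1003  0.3256 -0.189 ]
0 False 24.7667 [ 0.6212 -0.0605  0.0799] [0.0792 0.9507 0.7453]
-1 False 25.0167 [ 0.6214 -0.0605  0.0795] [-0.8203  1.7095  6.1823]
-2 False 25.2667 [ 0.6215 -0.0605  0.0792] [-2.2065  1.2983 11.9461]
-3 False 25.5167 [ 0.6215 -0.0604  0.0788] [-4.9587  1.7611 17.0551]
[-4.9601  2.1807 17.0759]
```

Run:
```python
from h import *
p=np.array(env.get_state()["position"])
env.move_linear(p+[0,0,.1],v=.15)
env.reach([.45,.0,.3],np.array(env.get_state()["tcp_rot"]))
for c in("top","scene"):
    s=env.snapshot(c); save(s,c+"4")
    print([(q["p"],q["location"],atz(s,q["location"],.07)) for q in env.tip_of("lever_ball",s)[:1]])
print(env.get_state()["time_s"])
A=[cv2.resize(cv2.imread(f"pics/{c}4.png")[y:y+130,x:x+130],(400,400)) for c,x,y in(("top",310,130),("scene",230,160))]
cv2.imwrite("pics/e.png",np.hstack(A))
```

```text
[(0.92, [343.8, 207.3], array([ 0.6190162 , -0.05662817,  0.07      ]))]
[(0.73, [291.9, 247.0], array([ 0.62130727, -0.05468168,  0.07      ]))]
27.725
```

View pics/e.png

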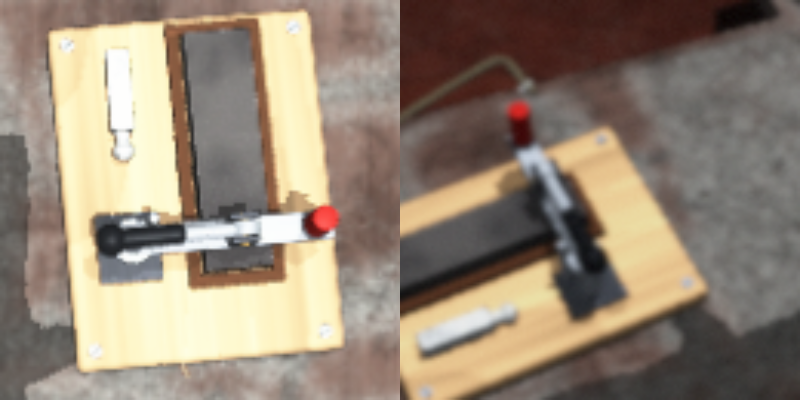

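The lever is fully down: in the left picture the ball is at (110,238), past the post. Both views put it at (0.620, -0.056, 0.07). The strap is still across the stone, and the stone and punch haven't moved.

```bash
python3 -c "
from station import env
print(env.hand_in())"
```

```text
the job is handed in; nothing more can be done
None
```

The job is handed in at about 28 s of the 48 s allowed: the strap is against its stop across the stone and the cam lever is fully down. The final images show the stone and punch in place, but I had no direct reading of the pad force, and the hand-in call returned no verdict.

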